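Close the spring flap of a circuit-board cradle

ROBOT

A 6-joint arm with a two-finger parallel gripper is mounted at the origin on the work surface. World frame = base frame: x ahead of the robot, y to its left, z up, the work surface at z = 0. Lengths are in m, angles in rad, forces in N, time in s.
With the tool pointing down it reaches from about 0.375 to 0.9 m from the base axis. Payload 3.1 kg.
Tool frame: the origin (TCP) lies midway between the tips of the shut fingers; the grasp point (between the pads) lies 19 mm behind it; z points along the fingers, y is the direction in which the jaws open and shut (so a half turn about z gives the same grasp; the last joint's range is limited). The gripper opens to 85 mm and grips with 20 to 120 N. Pads are 22 mm wide; open, the fingers measure 114 mm over their backs; the gripper's body (76 mm by 85 mm) begins 54 mm behind the grasp point. The pads swing forward as they close: fully open they stand 13 mm farther back than shut.
Start: joints at [-1.486, 0.527, 1.433, -0, 1.181, -0.178], TCP at [0.162, -0.604, 0.207] pointing down, gripper open.
Joint ranges: [-3.08, 3.08], [-0.75, 2.2], [0.22, 2.44], [-1.43, 4.57], [0, 2.65], [-2.85, 2.85]. Speed limits (rad/s): [2.79, 2.79, 3.14, 3.14, 3.14, 3.14].

INTERFACE

Orientations are given as a unit quaternion [w, x, y, z].
In Python, from station import bot gives the robot as it stands.
- The arm moves only by the tool move_arm, never from a script. Its argument "commands" is a list of rows, each an object with "travel": the shift along the tool's x, y, z in cm, a list of three; "rot": the turn, a rotation vector about the tool's x, y, z in rad, a list of three; "gripper": the opening, from 0 (shut) to 1 (fully open). A call has 1 to 8 rows; each row shifts and turns the commanded pose from where the row before left it, along the tool's axes as they then stand; what a row does not reach is not made up. A row lasts 1/10 s, in which the tool goes at most 50 mm and 8.59 degrees, less where a joint would pass 70% of its speed; a pose out of reach is approached as far as the arm can. A call is refused whole if a number of a shift passes 5 or a number of a turn 0.15, either way. A call with a gripper value outside its range is refused whole. The fingers move at their own pace and stop on an object; "squeeze" is the grip in N (left out, the last holds). Time passes only in rows, so rows that do not move let the fingers close. It gives the time, the measured TCP pose, the force and the opening at its end, in the units of the state.
- bot.read_state(): the state, without advancing time (a new reading comes with each control period).
- bot.read_camera(name): name is "scene" or "side" or "wrist"; returns a dict with "image" (480x640x3 uint8, red, green, blue), "vertical_fov" (degrees; the focal length in pixels is half the picture's height over the tangent of half this angle, whatever the lens; pixels are square), "cx", "cy" (the principal point, pixels), "T" (4x4, takes a point from camera to world coordinates); the wrist camera has in their place "T_tool_cam" (4x4, takes a point from camera to tool coordinates, whose origin is the TCP and whose axes are the flange's). Camera axes: x right, y down, z forward; pixel columns grow to the right and rows downward; lengths in m; the calibration is good to about 2 mm. The wrist camera is an equidistant fisheye: a pixel r from the principal point sees the ray r / f radians off the axis. A picture is of the moment at which its call begins: read the wrist's pose just before it. There is no depth.
- bot.sign_off(): hands the job in, once; it reports no verdict.
The state is a dict: "time_s": time; "qpos": joint angles; "qd": joint speeds; "tau": joint torques, N m; "tcp_pos": TCP position; "orientation": TCP orientation; "contact_force": force on the tool from outside, world axes, zero at the start; "moment": the same for the moment, N m; "grip_width": opening from 0.0 (shut) to 1.0 (fully open).
Only numpy, scipy, OpenCV 4.12 (cv2) and the standard library are available. Lean on these libraries where they do the work, as an engineer would, in place of code of your own. Each camera call takes 0.05 s, during which the arm holds its last target.

TASK

A circuit board lies in the dark cradle under an orange spring flap that stands open. With your fingertips alone, fold the flap down over the board, then push it along towards the metal lip until its tongue is tucked fully home beneath the lip, so that the flap stays shut when you let go. Pick nothing up, do not touch the pink foam pad on the flap's inner face, and leave the board and everything else where they are.

Things in the scene. Friction and masses are not known exactly. Their poses are not given: they have to be found in the camera images.
- cradle: Dark grey board cradle screwed to the bench, 150 x 112 mm, rim 24 mm high. Origin: centre of its underside. Its +x axis runs from the hinge end to the lip end (the tucking direction), z up. A pocket 74 mm (x) by 92 mm (y), floor 6 mm up, centred 8 mm to +x, holds the board. 75 mm of bench beyond the hinge end (-x) is clear.
- flap (a joint): Hinge angle of the orange flap, rad: 0 = flat and shut, pi/2 = upright, more = leaning back away from the lip; range 0 to 2.3, starts at 1.45 to 2.05. A light spring opens it towards about 1.75, so unless tucked it rises again when let go (about 2 N at 45 mm from the hinge hold it shut). The outer face is on top when shut and looks away from the lip when open.
- slide (a joint): How far the flap and its hinge have been slid along the cradle's +x, m: 0 = back (start), 0.018 = fully home at its stop. Stiff: takes about 4 N of push and stays where it is left. The flap folds flat only with the slide near 0: beyond about 4 mm the tongue lands on top of the lip.
- flap_hinge (a point): Point on the hinge axis at the middle of the flap's width, 28 mm above the bench, at cradle x = -55 mm with the slide at 0; it travels with the slide. The axis is parallel to the cradle's y. The flap's panel is 4 mm thick, 100 mm wide and reaches from 6 to 76 mm from the hinge. Shut, its outer face lies 30 mm above the bench.
- flap_step (a point): On the flap's outer face, 52 mm from the hinge: middle of the foot of the rear face of a raised bar, 6 mm high, across the flap's full width, 52 to 76 mm from the hinge. A fingertip on the panel can push against this step. Shut, the bar's top lies 36 mm above the bench.
- tongue_edge (a point): Middle of the free edge of the flap's tongue, 90 mm from the hinge, mid-thickness. The tongue is 50 mm wide, 4 mm thick and reaches from 76 to 90 mm from the hinge, level with the panel.
- lip_edge (a point): Middle of the lower rear edge of the fixed aluminium lip, at cradle x = 44 mm, 32 mm above the bench. The lip is 60 mm wide, 4 mm thick, with a flared mouth up to about x = 39 mm, 41 mm high. With the flap held flat the tongue's top lies 2 mm below the lip; its edge is 9 mm short of it at slide 0 and 9 mm beneath it at slide 18 mm.
- pad: Pink foam pad, 44 x 74 x 6 mm, glued beneath the flap (inner face), 28 to 72 mm from the hinge. Its origin coincides with flap_hinge. Not to be touched.
- board: Green circuit board 66 x 80 x 4 mm with parts to 9 mm, 50 g, lying loose in the cradle's pocket. Origin: centre of its underside.
- screwdriver: Bystander: screwdriver 160 mm long, lying beside the cradle on its -y side. Origin under its middle.
- jar: Bystander: clear jar with blue cap, 48 mm diameter, 60 mm high, beside the cradle on its +y side. Origin: centre of its underside.
- lens: Bystander: lens on a round-footed post, foot 48 mm diameter, 80 mm high, off the lip end of the cradle, towards its -y corner. Origin: centre of its underside.
- spool: Bystander: white spool 62 mm diameter, 48 mm high. Origin: centre of its underside.
- mouse: Bystander: round black computer mouse 62 mm across, 34 mm high. Origin: centre of its underside.
- parts_tray: Bystander: blue divided tray 100 x 140 x 30 mm. Origin: centre of its underside.
- mug: Bystander: white mug 80 mm diameter, 90 mm high. Origin: centre of its underside.
There are look-alikes about, which are no part of the job. There is more than one size of the board; the job needs the middle-sized.

How it is judged:
On the way, in this order (a step that is already met when the one before it is completed fails the run):
1. the flap is folded down over the board (value of joint flap below 0.12 rad), for 0.05 s.
2. the tongue is pushed fully home beneath the lip (value of joint flap below 0.06 rad and value of joint slide above 0.014 m), for 0.1 s.
At the end, for the whole second after the job is handed in: The flap stays shut by itself (hinge under 0.06 rad, at rest) with the slide more than 14 mm along, so the tongue is at least 5 mm beneath the lip; the board lies in its pocket; board and bystanders are within 25 mm of where they started (all of step 2 and not (velocity of joint flap above 0.1 rad/s or velocity of joint flap below -0.1 rad/s) and z of board in the frame of cradle below 0.012 m and distance of each of board, screwdriver, jar, lens, spool, mouse, parts_tray, mug from where it was at the start of the episode below 0.025 m); the robot touches nothing.
It fails at once if the foam pad is touched by the robot (contact force between any of the fingers, the arm and pad above 0.5 N).
It fails at once if the board is lifted out of its pocket (z of board in the frame of cradle above 0.022 m).
It fails at once if a bystander is picked up, or shifted by more than 25 mm (distance of any of screwdriver, jar, lens, spool, mouse, parts_tray, mug from where it was at the start of the episode above 0.025 m).
It also fails if it takes over 35 s, if anything falls off the work surface, if the arm or the gripper's body presses on something with over 40 N, if the wrist force passes 120 N, or if a joint passes its speed limit or range.

## Working session

There is one attempt and no reset: what is moved stays moved. The work goes in short steps, Python scripts to look and compute and a tool call to move; the robot and the scene stay as the last step left them, time stands still between calls to the robot, and variables do not carry over. Pictures are saved under pics/ and viewed, and the job is handed in when it is done.

Besides the shell and the picture viewer there is one more tool, called after ">>>" as name(argument=value, ...), one argument or row to a line, values as JSON. move_arm: Moves the arm, as the interface text tells. Its arguments: {"type":"object","properties":{"commands":{"type":"array","items":{"type":"object","properties":{"travel":{"type":"array","items":{"type":"number"}},"rot":{"type":"array","items":{"type":"number"}},"gripper":{"type":"number"}}}},"squeeze":{"type":"number"}},"required":["commands"]}

```bash
mkdir -p pics; ls; cat > h.py <<'E'
import numpy as np, cv2
from station import bot
def snap(n,tag):
    c=bot.read_camera(n); cv2.imwrite(f'pics/{tag}.png',c['image'][:,:,::-1]); np.save(f'pics/{tag}.npy',{k:v for k,v in c.items() if k!='image'},allow_pickle=True); return c
E
python3 - <<'E'
from h import *
s=bot.read_state(); print(s)
for n in('scene','side','wrist'):
    c=snap(n,n+'0'); print(n,{k:v for k,v in c.items() if k!='image'})
E
```

```text
pics
{'time_s': 0.0, 'qpos': array([-1.48646905e+00,  5.28468610e-01,  1.43392660e+00, -7.56743718e-06,
        1.18139456e+00, -1.78508684e-01]), 'qd': array([ 1.57614977e-03, -1.14347231e-04, -9.51558867e-05, -3.29287711e-04,
        1.07252148e-03, -1.67587101e-03]), 'tau': array([ 4.66602705e-04, -4.42347193e+01, -1.78023326e+01, -3.20380814e-04,
        8.36843450e-03,  1.12681371e-05]), 'tcp_pos': array([ 0.16234174, -0.60273893,  0.20582445]), 'orientation': array([-1.09750790e-03,  9.91376291e-01,  1.31041375e-01,  4.82178977e-05]), 'contact_force': array([ 0.78180294, -0.03350281,  0.15211918]), 'moment': array([ 0.00461496, -0.03335098,  0.01593941]), 'grip_width': 0.998856288299086}
scene {'vertical_fov': 49.525270445132364, 'cx': 324.9457142926869, 'cy': 239.1398515612847, 'T': array([[-0.28735695,  0.77963844, -0.55640803,  1.23513557],
       [ 0.95779525,  0.22942569, -0.17318232,  0.19027227],
       [-0.0073653 , -0.58269011, -0.81266105,  1.00195234],
       [ 0.        ,  0.        ,  0.        ,  1.        ]])}
side {'vertical_fov': 57.88566468893087, 'cx': 318.9291130636606, 'cy': 236.15193432347175, 'T': array([[-0.97668908, -0.15096973,  0.15259939,  0.45802972],
       [-0.21442086,  0.71961244, -0.66044049,  0.62112014],
       [-0.0101059 , -0.67776551, -0.73520867,  0.76156306],
       [ 0.        ,  0.        ,  0.        ,  1.        ]])}
wrist {'vertical_fov': 65.70646984690485, 'cx': 322.54208712417653, 'cy': 239.76294615744797, 'T_tool_cam': array([[ 6.54468302e-04, -9.45001485e-01, -3.27065384e-01,
         8.49973181e-02],
       [ 9.99999782e-01,  5.88193251e-04,  3.01544180e-04,
         6.09130631e-04],
       [-9.25820461e-05, -3.27065510e-01,  9.45001663e-01,
        -1.66797764e-01],
       [ 0.00000000e+00,  0.00000000e+00,  0.00000000e+00,
         1.00000000e+00]])}
```

View pics/scene0.png

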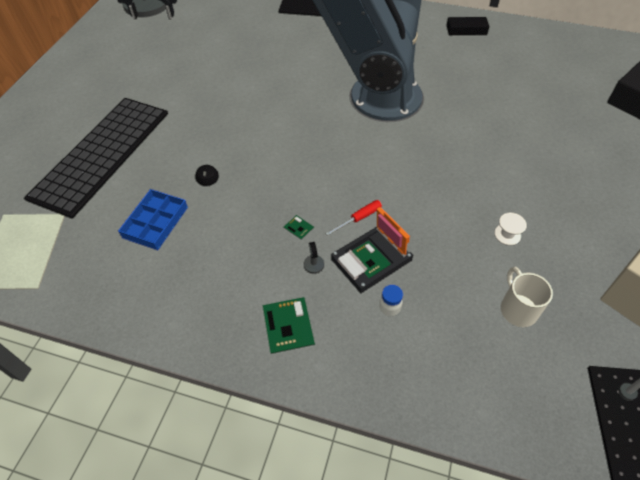

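View pics/side0.png

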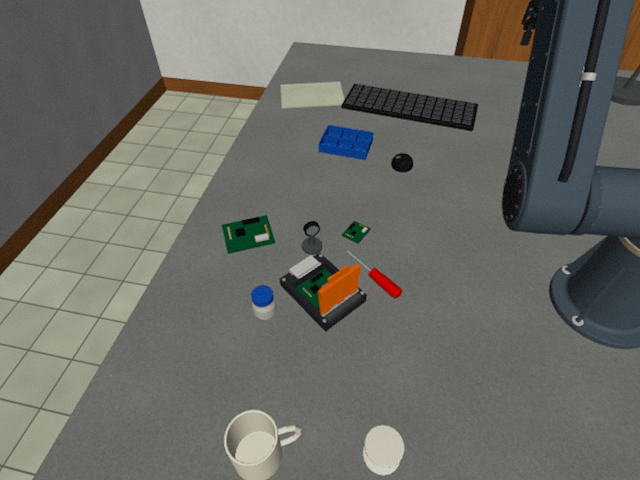

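View pics/wrist0.png

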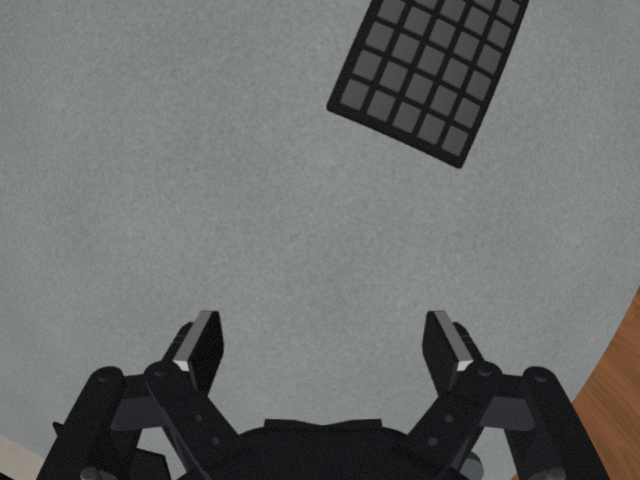

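The scene view has the cradle near (372,258) and the flap at (393,230). In the side view the cradle is near (323,290). The wrist view shows only the keyboard. I'll zoom in.

```bash
python3 - <<'E'
import cv2
a=cv2.imread('pics/scene0.png')[190:310,310:430]; cv2.imwrite('pics/cs.png',cv2.resize(a,(600,600),interpolation=cv2.INTER_CUBIC))
a=cv2.imread('pics/side0.png')[235:345,260:380]; cv2.imwrite('pics/cd.png',cv2.resize(a,(600,550),interpolation=cv2.INTER_CUBIC))
E
```

```text
(no output)
```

View pics/cs.png

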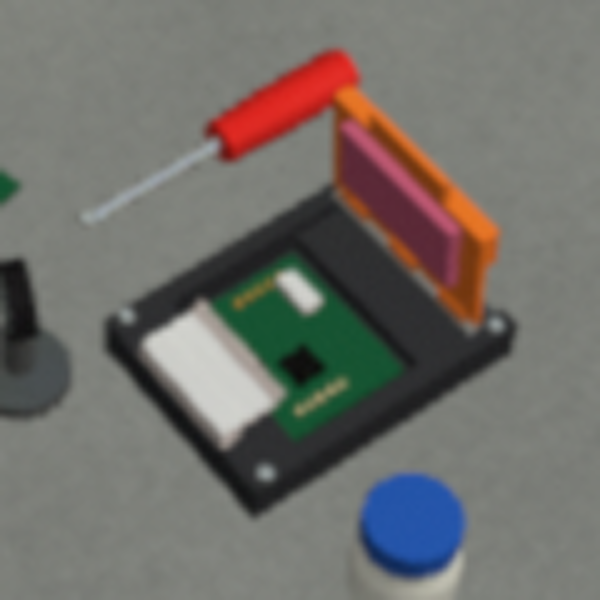

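View pics/cd.png

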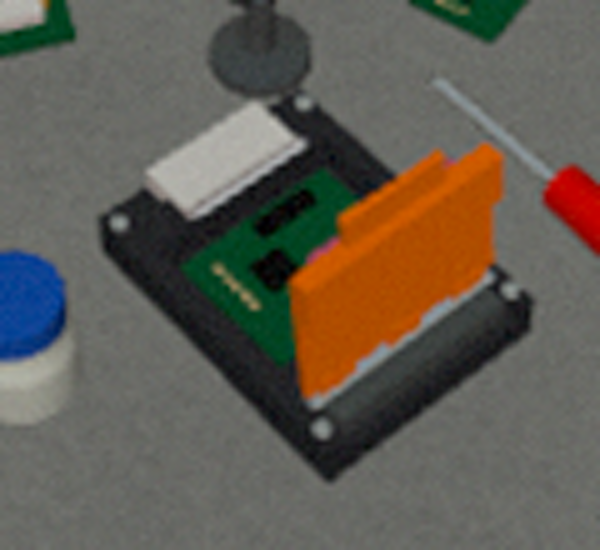

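```bash
cat >> h.py <<'E'
def proj(P,c):
    P=np.atleast_2d(P); T=c['T']; q=(P-T[:3,3])@T[:3,:3]
    f=240/np.tan(np.radians(c['vertical_fov']/2))
    return np.c_[c['cx']+f*q[:,0]/q[:,2], c['cy']+f*q[:,1]/q[:,2]]
def cw(p,P):
    x,y,a=p; P=np.atleast_2d(P); R=np.array([[np.cos(a),-np.sin(a),0],[np.sin(a),np.cos(a),0],[0,0,1]])
    return P@R.T+[x,y,0]
def fl(r,y,h,th,s=0): return [-.055+s+r*np.cos(th)-h*np.sin(th), y, .028+r*np.sin(th)+h*np.cos(th)]
E
cat > fit.py <<'E'
from h import *
from scipy.optimize import least_squares
cs=np.load('pics/scene0.npy',allow_pickle=True).item(); cd=np.load('pics/side0.npy',allow_pickle=True).item()
k=[[.075,-.056,.024],[.075,.056,.024],[-.075,.056,.024],[-.075,-.056,.024]]
S=np.array([[108,322],[256,502],[515,325],[330,188]])/5+[310,190]-.4
D=np.array([[290,95],[102,220],[330,468],[531,300]])/5+[260,235]-.4
def geo(p):
    th=p[3]
    fs=[fl(.09,-.025,0,th),fl(.09,.025,0,th)]
    return cw(p[:3],k),th
FD=np.array([[290,285],[503,150],[340,217],[442,153],[303,400]])/5+[260,235]-.4
def fpts(th): return [fl(.076,.05,.008,th),fl(.076,-.05,.008,th),fl(.09,.025,.002,th),fl(.09,-.025,.002,th),fl(.006,.05,.002,th)]
def res(p):
    K=cw(p[:3],k)
    return np.r_[(proj(K,cs)-S).ravel(),(proj(K,cd)-D).ravel(),(proj(cw(p[:3],fpts(p[3])),cd)-FD).ravel()]
best=min((least_squares(res,[.6,-.1,a,1.75],loss='soft_l1') for a in np.arange(-3,3.2,.7)),key=lambda r:r.cost)
print(best.x,best.cost); print(res(best.x).reshape(-1,2).round(1))
np.save('pose.npy',best.x)
E
python3 fit.py
```

```text
[ 0.57580078  0.09600506 -0.64655394  1.45551701] 18.295270663470678
[[-0.6  0.1]
 [ 0.7 -1.4]
 [ 0.8 -0.2]
 [ 5.9 -4.4]
 [ 0.8 -1.5]
 [-1.7 -0.2]
 [-0.9 -3.1]
 [-0.  -0.7]
 [ 2.1  1.1]
 [-1.3  0.2]
 [-0.3  0.7]
 [-1.  -0.4]
 [ 0.5 -0.4]]
```

```bash
cat > ov.py <<'E'
from h import *
import sys
def draw(tag,roi,p,th,s,out,k=5):
    c=np.load(f'pics/{tag}.npy',allow_pickle=True).item(); im=cv2.imread(f'pics/{tag}.png')
    x0,y0,x1,y1=roi; im=cv2.resize(im[y0:y1,x0:x1],None,fx=k,fy=k,interpolation=cv2.INTER_CUBIC)
    def L(P,col,close=True):
        q=((proj(cw(p,P),c)-[x0,y0]+.5)*k).astype(int); cv2.polylines(im,[q],close,col,1,cv2.LINE_AA)
    for z in(0,.024): L([[.075,-.056,z],[.075,.056,z],[-.075,.056,z],[-.075,-.056,z]],(255,255,0))
    L([fl(r,y,.002,th,s) for r,y in((.006,-.05),(.076,-.05),(.076,.05),(.006,.05))],(0,0,0))
    L([fl(r,y,.008,th,s) for r,y in((.052,-.05),(.076,-.05),(.076,.05),(.052,.05))],(255,0,0))
    L([fl(r,y,.002,th,s) for r,y in((.076,-.025),(.09,-.025),(.09,.025),(.076,.025))],(255,0,255))
    L([[.044,y,.032] for y in(-.03,.03)],(0,0,255),False)
    L([[-.029,-.046,.024],[.045,-.046,.024],[.045,.046,.024],[-.029,.046,.024]],(0,255,0))
    cv2.imwrite(f'pics/{out}.png',im)
if __name__=='__main__':
    p=np.load('pose.npy')
    draw('scene0',(310,190,430,310),p[:3],p[3],0,'o_s'); draw('side0',(260,235,380,345),p[:3],p[3],0,'o_d')
    a=cv2.imread('pics/o_s.png');b=cv2.imread('pics/o_d.png')
E
sed -i 's/\[330,188\]\])\/5/[330,188]])\/5/; s/return np.r_\[(proj(K,cs)-S).ravel()/return np.r_[(proj(K,cs)-S)[:3].ravel()/' fit.py; python3 fit.py; python3 ov.py
```

```text
[ 0.57515967  0.09638197 -0.65130367  1.44606781] 9.491341667831438
[[-0.4 -0.2]
 [ 0.7 -1.7]
 [ 1.  -0.3]
 [ 1.2 -1.4]
 [-1.4 -0.2]
 [-0.8 -2.9]
 [ 0.2 -0.3]
 [ 2.   1.1]
 [-1.3  0.3]
 [-0.5  0.7]
 [-1.  -0.3]
 [ 0.6 -0.2]]
```

View pics/o_s.png

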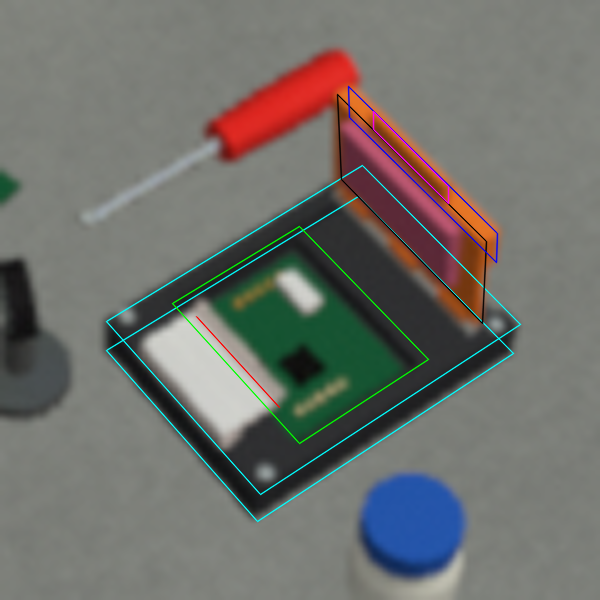

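View pics/o_d.png

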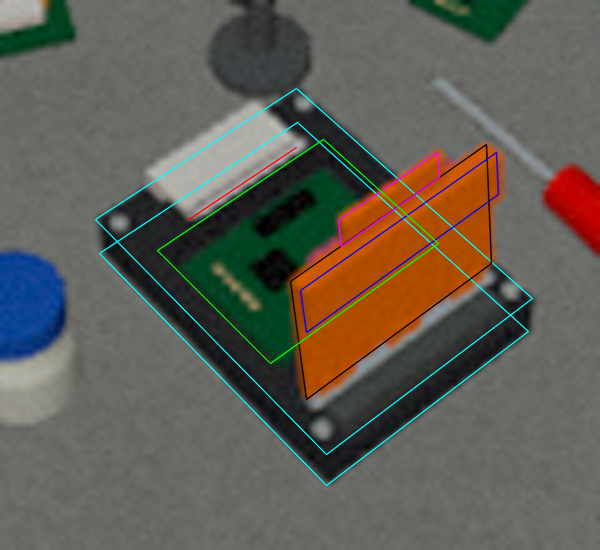

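```bash
cat >> h.py <<'E'
from scipy.spatial.transform import Rotation as Ro
def Rq(q): return Ro.from_quat([q[1],q[2],q[3],q[0]])
def plan(p,R,tp,tR,n,dec=2):
    """rows from p,R to tp,tR ; shift first then turn"""
    from math import ceil
    rows=[];p=np.array(p,float)
    for i in range(n):
        m=n-i
        d=R.inv().apply((tp-p)/m).round(dec+0) if False else (R.inv().apply((np.array(tp)-p)/m)*100).round(dec)
        w=((R.inv()*tR).as_rotvec()/m).round(3)
        rows.append({'travel':d.tolist(),'rot':w.tolist()})
        p=p+R.apply(d/100); R=R*Ro.from_rotvec(w)
    return rows,p,R
def toolR(yaw): return Ro.from_matrix(np.array([[np.cos(yaw),np.sin(yaw),0],[np.sin(yaw),-np.cos(yaw),0],[0,0,-1]]))
E
python3 - <<'E'
from h import *
import json
s=bot.read_state()
rows,p,R=plan(s['tcp_pos'],Rq(s['orientation']),[.643,.045,.22],toolR(2.49),18)
for r in rows: print(json.dumps(r))
print(p,R.as_matrix())
E
```

```text
{"travel": [3.51, -2.78, -0.07], "rot": [-0.0, -0.0, -0.124]}
{"travel": [3.83, -2.33, -0.07], "rot": [-0.0, -0.0, -0.124]}
{"travel": [4.09, -1.83, -0.07], "rot": [-0.0, -0.0, -0.124]}
{"travel": [4.29, -1.32, -0.07], "rot": [-0.0, -0.0, -0.124]}
{"travel": [4.41, -0.77, -0.07], "rot": [-0.0, -0.0, -0.124]}
{"travel": [4.48, -0.22, -0.07], "rot": [0.0, -0.0, -0.124]}
{"travel": [4.47, 0.33, -0.07], "rot": [0.0, -0.0, -0.124]}
{"travel": [4.39, 0.88, -0.07], "rot": [0.0, -0.0, -0.124]}
{"travel": [4.25, 1.42, -0.07], "rot": [0.0, -0.0, -0.124]}
{"travel": [4.04, 1.93, -0.07], "rot": [0.0, -0.0, -0.123]}
{"travel": [3.78, 2.42, -0.07], "rot": [0.0, -0.0, -0.124]}
{"travel": [3.45, 2.86, -0.07], "rot": [0.0, -0.0, -0.123]}
{"travel": [3.07, 3.27, -0.08], "rot": [0.0, -0.0, -0.124]}
{"travel": [2.64, 3.62, -0.07], "rot": [0.0, -0.0, -0.123]}
{"travel": [2.18, 3.92, -0.08], "rot": [0.0, -0.0, -0.124]}
{"travel": [1.68, 4.16, -0.07], "rot": [0.0, -0.0, -0.123]}
{"travel": [1.15, 4.33, -0.08], "rot": [0.001, -0.001, -0.124]}
{"travel": [0.61, 4.44, -0.08], "rot": [0.0, -0.0, -0.123]}
[0.64303951 0.04498936 0.22000082] [[-7.95014105e-01  6.06590907e-01 -2.13358008e-04]
 [ 6.06590866e-01  7.95014131e-01  2.29240525e-04]
 [ 3.08677849e-04  5.28284325e-05 -9.99999951e-01]]
```

>>> move_arm(
  commands=[
    {"travel": [3.5, -2.8, 0], "rot": [0, 0, -0.124], "gripper": 0},
    {"travel": [3.8, -2.3, -0.1], "rot": [0, 0, -0.124], "gripper": 0},
    {"travel": [4.1, -1.8, -0.1], "rot": [0, 0, -0.124], "gripper": 0},
    {"travel": [4.3, -1.3, -0.1], "rot": [0, 0, -0.124], "gripper": 0},
    {"travel": [4.4, -0.8, -0.1], "rot": [0, 0, -0.124], "gripper": 0},
    {"travel": [4.5, -0.2, -0.1], "rot": [0, 0, -0.124], "gripper": 0},
    {"travel": [4.5, 0.3, -0.1], "rot": [0, 0, -0.124], "gripper": 0},
    {"travel": [4.4, 0.9, -0.1], "rot": [0, 0, -0.124], "gripper": 0},
  ],
)

```text
time_s: 0.95
tcp_pos: [0.3769, -0.3138, 0.2138]
orientation: [-0.0, 0.808, 0.589, 0.0]
contact_force: [0.4, 0.1, 0.2]
grip_width: -0.001
```

>>> move_arm(
  commands=[
    {"travel": [4.3, 1.4, -0.1], "rot": [0, 0, -0.124]},
    {"travel": [4.0, 1.9, -0.1], "rot": [0, 0, -0.124]},
    {"travel": [3.8, 2.4, -0.1], "rot": [0, 0, -0.124]},
    {"travel": [3.4, 2.9, -0.1], "rot": [0, 0, -0.124]},
    {"travel": [3.1, 3.3, -0.1], "rot": [0, 0, -0.124]},
    {"travel": [2.6, 3.6, -0.1], "rot": [0, 0, -0.124]},
    {"travel": [2.2, 3.9, -0.1], "rot": [0, 0, -0.124]},
    {"travel": [1.7, 4.2, -0.1], "rot": [0, 0, -0.123]},
  ],
)

```text
invalid input
```

>>> move_arm(
  commands=[
    {"travel": [1.2, 4.3, -0.1], "rot": [0, 0, -0.124]},
    {"travel": [0.6, 4.4, -0.1], "rot": [0, 0, -0.123]},
    {"travel": [0, 0, 0]},
    {"travel": [0, 0, 0]},
  ],
)

```text
invalid input
```

```bash
python3 - <<'E'
from h import *
s=bot.read_state(); print(s['time_s'],s['tcp_pos'],Rq(s['orientation']).as_matrix().round(3),s['contact_force'],s['grip_width'])
np.save('pics/w1state.npy',s,allow_pickle=True)
snap('wrist','wrist1')
E
```

```text
0.95 [ 0.37693254 -0.31381428  0.21377782] [[ 0.306  0.952 -0.   ]
 [ 0.952 -0.306  0.   ]
 [ 0.    -0.    -1.   ]] [0.37492482 0.13700666 0.19874001] -0.0012434658621040355
```

View pics/wrist1.png

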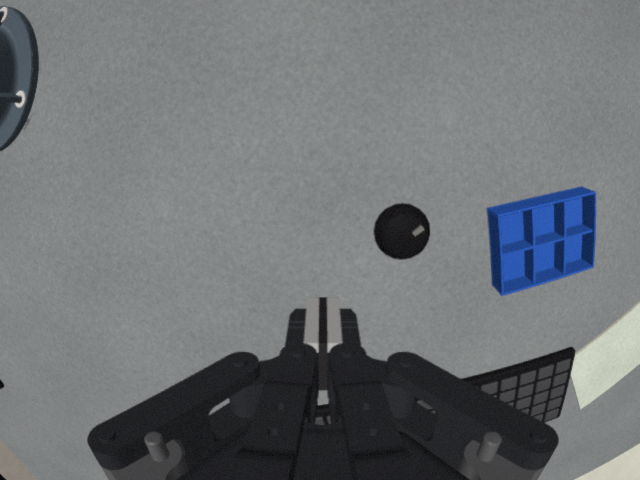

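Those two calls were refused, apparently because `gripper` was missing from the rows. The wrist view shows the mouse and tray, with the fingers shut at about (323,300). I'll resend with `gripper` in every row.

>>> move_arm(
  commands=[
    {"travel": [4.3, 1.4, -0.1], "rot": [0, 0, -0.124], "gripper": 0},
    {"travel": [4.0, 1.9, -0.1], "rot": [0, 0, -0.124], "gripper": 0},
    {"travel": [3.8, 2.4, -0.1], "rot": [0, 0, -0.124], "gripper": 0},
    {"travel": [3.4, 2.9, -0.1], "rot": [0, 0, -0.124], "gripper": 0},
    {"travel": [3.1, 3.3, -0.1], "rot": [0, 0, -0.124], "gripper": 0},
    {"travel": [2.6, 3.6, -0.1], "rot": [0, 0, -0.124], "gripper": 0},
    {"travel": [2.2, 3.9, -0.1], "rot": [0, 0, -0.124], "gripper": 0},
    {"travel": [1.7, 4.2, -0.1], "rot": [0, 0, -0.123], "gripper": 0},
  ],
)

```text
time_s: 1.8
tcp_pos: [0.5901, -0.0253, 0.2216]
orientation: [-0.0, 0.431, 0.902, -0.0]
contact_force: [0.8, -1.2, -0.1]
grip_width: 0.0
```

>>> move_arm(
  commands=[
    {"travel": [1.2, 4.3, -0.1], "rot": [0, 0, -0.124], "gripper": 0},
    {"travel": [0.6, 4.4, -0.1], "rot": [0, 0, -0.123], "gripper": 0},
    {"travel": [0, 0, 0], "rot": [0, 0, 0], "gripper": 0},
    {"travel": [0, 0, 0], "rot": [0, 0, 0], "gripper": 0},
  ],
)

```text
time_s: 2.2
tcp_pos: [0.6417, 0.0458, 0.223]
orientation: [-0.001, 0.318, 0.948, -0.0]
contact_force: [0.3, -0.5, -0.4]
grip_width: -0.001
```

```bash
python3 - <<'E'
from h import *
s=bot.read_state(); print(s['time_s'],s['tcp_pos'],Rq(s['orientation']).as_matrix().round(3),s['contact_force'],s['grip_width'])
np.save('pics/w2state.npy',s,allow_pickle=True)
snap('wrist','wrist2')
E
```

```text
2.2 [0.64168949 0.0458385  0.2230314 ] [[-0.797  0.603 -0.001]
 [ 0.603  0.797 -0.   ]
 [ 0.001 -0.001 -1.   ]] [ 0.32220841 -0.45573462 -0.44405634] -0.0007020593092008776
```

View pics/wrist2.png

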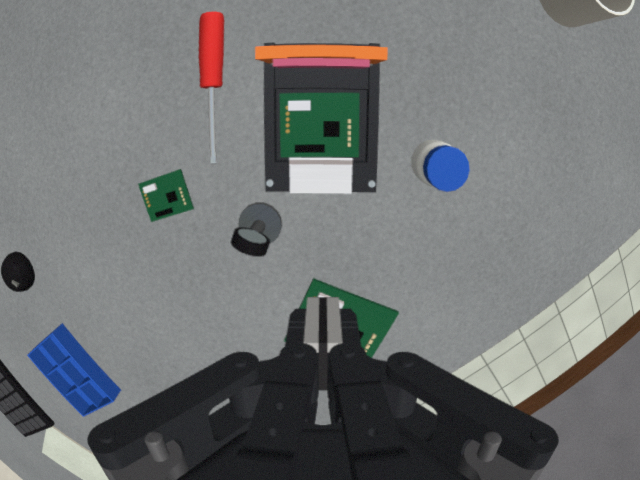

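The wrist view shows the cradle square-on: lip corners at about (264,192) and (377,192), flap top along row 53. Zooming in to fit.

```bash
python3 - <<'E'
import cv2
a=cv2.imread('pics/wrist2.png')[35:205,245:400]; cv2.imwrite('pics/cw.png',cv2.resize(a,None,fx=3.5,fy=3.5,interpolation=cv2.INTER_CUBIC))
E
```

```text
(no output)
```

View pics/cw.png

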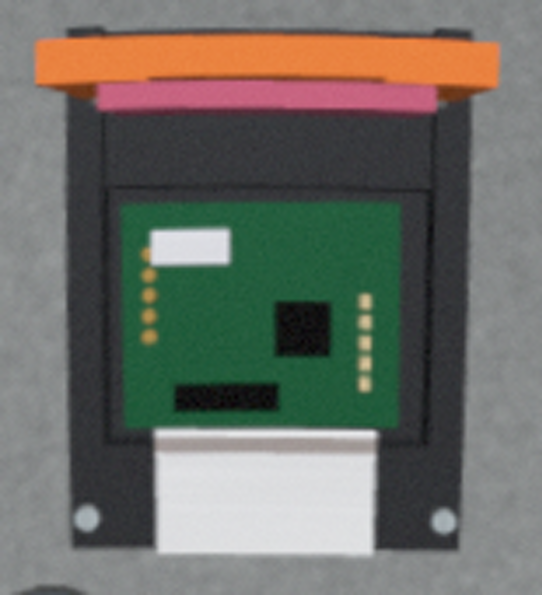

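```bash
cat >> h.py <<'E'
def wproj(P,c,s):
    Rt=Rq(s['orientation']).as_matrix(); q=(np.atleast_2d(P)-s['tcp_pos'])@Rt
    T=c['T_tool_cam']; q=(q-T[:3,3])@T[:3,:3]
    f=240/np.tan(np.radians(c['vertical_fov']/2))
    a=np.arctan2(np.hypot(q[:,0],q[:,1]),q[:,2]); n=np.hypot(q[:,0],q[:,1])
    return np.c_[c['cx']+f*a*q[:,0]/n, c['cy']+f*a*q[:,1]/n]
E
cat > fitw.py <<'E'
from h import *
from scipy.optimize import least_squares
c=np.load('pics/wrist2.npy',allow_pickle=True).item(); s=np.load('pics/w2state.npy',allow_pickle=True).item()
Q=np.array([[73,547],[458,549],[472,33],[67,28],[37,40],[498,42],[36,84],[499,86]])/3.5+[245,35]-.4
k=[[.075,-.056,.024],[.075,.056,.024],[-.075,.056,.024],[-.075,-.056,.024]]
def pts(p): th=p[3]; return cw(p[:3],k+[fl(.076,-.05,.008,th),fl(.076,.05,.008,th),fl(.076,-.05,-.002,th),fl(.076,.05,-.002,th)])
def res(p): return (wproj(pts(p),c,s)-Q).ravel()
r=least_squares(res,[.575,.096,-.65,1.5],loss='soft_l1'); print(r.x,r.cost); print(res(r.x).reshape(-1,2).round(1))
print('pocket',((wproj(cw(r.x[:3],[[-.029,-.046,.024],[.045,-.046,.024],[.039,-.03,.041],[.039,.03,.041]]),c,s)+.4-[245,35])*3.5).round())
np.save('posew.npy',r.x)
E
python3 fitw.py
```

```text
[ 0.5742738   0.09479329 -0.65486238  1.47976765] 1.1965545676827325
[[-0.4  0.5]
 [ 0.5  0.7]
 [ 0.2 -1. ]
 [-0.2 -0.3]
 [-0.4 -0.1]
 [ 0.4  0.1]
 [ 0.  -0.1]
 [-0.2  0.1]]
pocket [[101. 185.]
 [104. 445.]
 [154. 431.]
 [378. 432.]]
```

The wrist fit has sub-pixel residuals and agrees with the two fixed cameras to about 2 mm: cradle at (0.574, 0.095), yaw -0.655, flap 1.48 rad. Next I move behind the flap, then down.

>>> move_arm(
  commands=[
    {"travel": [4, 0, 0], "rot": [0, 0, 0], "gripper": 0},
    {"travel": [4, -0.1, 0], "rot": [0, 0, 0], "gripper": 0},
    {"travel": [4, -0.1, 0], "rot": [0, 0, 0.007], "gripper": 0},
    {"travel": [4, 0, 0], "rot": [0, 0, 0], "gripper": 0},
    {"travel": [4, 0, 0], "rot": [0, 0, 0], "gripper": 0},
    {"travel": [0, 0, 4], "rot": [0, 0, 0], "gripper": 0},
    {"travel": [0, 0, 4], "rot": [0, 0, 0], "gripper": 0},
    {"travel": [0, 0, 4], "rot": [0, 0, 0], "gripper": 0},
  ],
)

```text
time_s: 3.05
tcp_pos: [0.4814, 0.1636, 0.1037]
orientation: [0.001, 0.323, 0.946, 0.0]
contact_force: [0.1, -0.2, -0.3]
grip_width: -0.004
```

>>> move_arm(
  commands=[
    {"travel": [0, 0, 3.8], "rot": [0, 0, 0], "gripper": 0},
    {"travel": [0, 0, 0], "rot": [0, 0, 0], "gripper": 0},
    {"travel": [0, 0, 0], "rot": [0, 0, 0], "gripper": 0},
  ],
)

```text
time_s: 3.35
tcp_pos: [0.4813, 0.1637, 0.066]
orientation: [-0.001, 0.323, 0.946, -0.0]
contact_force: [1.3, -0.1, 0.4]
grip_width: -0.004
```

```bash
cat >> h.py <<'E'
def cr(s):
    x,y,a=np.load('posew.npy')[:3]; d=s['tcp_pos']-[x,y,0]
    f=s['contact_force']; g=lambda v: np.array([v[0]*np.cos(a)+v[1]*np.sin(a),-v[0]*np.sin(a)+v[1]*np.cos(a),v[2]])
    print('t',s['time_s'],'cradle tcp mm',(g(d)*1000).round(1),'F',g(f).round(2))
E
python3 - <<'E'
from h import *
s=bot.read_state(); cr(s); print(Rq(s['orientation']).as_matrix().round(3))
snap('wrist','wrist3')
np.save('pics/w3state.npy',s,allow_pickle=True)
E
```

```text
t 3.35 cradle tcp mm [-115.7   -2.    66. ] F [1.07 0.74 0.35]
[[-0.791  0.611 -0.002]
 [ 0.611  0.791 -0.   ]
 [ 0.001 -0.001 -1.   ]]
```

View pics/wrist3.png

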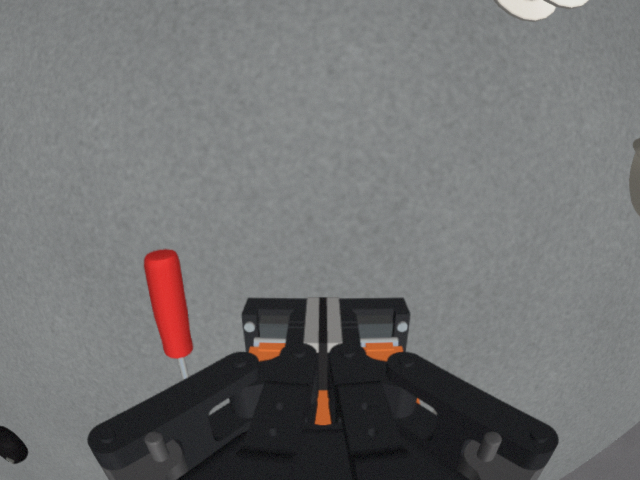

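The wrist view shows the fingers centred behind the orange flap; the screwdriver is well clear at about (170,300). Now I push the flap over.

>>> move_arm(
  commands=[
    {"travel": [-2, 0.1, 0], "rot": [0, 0, 0], "gripper": 0},
    {"travel": [-2, 0.1, 0], "rot": [0, 0, 0], "gripper": 0},
    {"travel": [-0.7, 0, 0], "rot": [0, 0, 0], "gripper": 0},
    {"travel": [-0.6, 0, 0.1], "rot": [0, 0, 0], "gripper": 0},
    {"travel": [-0.6, 0, 0.1], "rot": [0, 0, 0], "gripper": 0},
    {"travel": [-0.6, 0, 0], "rot": [0, 0, 0], "gripper": 0},
    {"travel": [-0.6, 0, 0], "rot": [0, 0, 0], "gripper": 0},
    {"travel": [0, 0, 0], "rot": [0, 0, 0], "gripper": 0},
  ],
)

```text
time_s: 4.2
tcp_pos: [0.5396, 0.1227, 0.0637]
orientation: [0.0, 0.322, 0.947, -0.0]
contact_force: [0.6, -0.6, 0.2]
grip_width: 0.001
```

```bash
python3 - <<'E'
from h import *
s=bot.read_state(); cr(s)
snap('side','side4')
a=cv2.imread('pics/side4.png')[200:360,240:400]; cv2.imwrite('pics/cd4.png',cv2.resize(a,None,fx=3.5,fy=3.5,interpolation=cv2.INTER_CUBIC))
E
```

```text
t 4.2 cradle tcp mm [-44.5   1.   63.7] F [ 0.8  -0.12  0.17]
```

View pics/cd4.png

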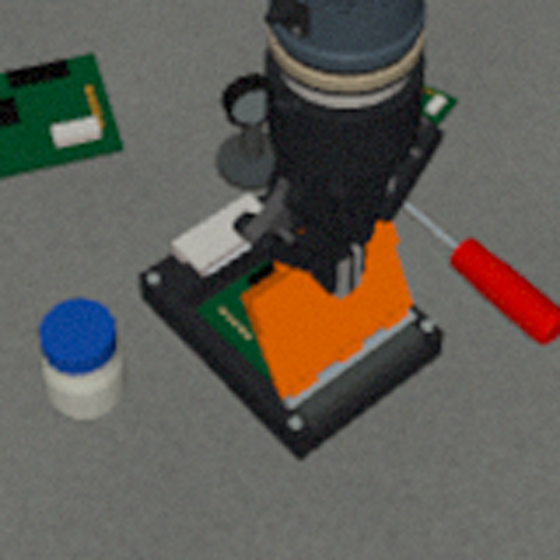

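The flap is leaning forward with the fingertip on its outer face. I'll follow the arc down.

>>> move_arm(
  commands=[
    {"travel": [-0.5, 0, 0.3], "rot": [0, 0, 0], "gripper": 0},
    {"travel": [-0.5, 0, 0.4], "rot": [0, 0, 0], "gripper": 0},
    {"travel": [-0.3, 0, 0.4], "rot": [0, 0, 0], "gripper": 0},
    {"travel": [-0.3, 0, 0.5], "rot": [0, 0, 0], "gripper": 0},
    {"travel": [-0.2, 0, 0.5], "rot": [0, 0, 0], "gripper": 0},
    {"travel": [-0.2, 0, 0.5], "rot": [0, 0, 0], "gripper": 0},
    {"travel": [0, 0, 0.4], "rot": [0, 0, 0], "gripper": 0},
    {"travel": [0, 0, 0], "rot": [0, 0, 0], "gripper": 0},
  ],
)

```text
time_s: 5.05
tcp_pos: [0.554, 0.111, 0.0328]
orientation: [-0.001, 0.322, 0.947, -0.0]
contact_force: [-1.0, 0.5, 0.8]
grip_width: 0.001
```

```bash
python3 - <<'E'
from h import *
s=bot.read_state(); cr(s)
snap('side','side5')
a=cv2.imread('pics/side5.png')[200:360,240:400]; cv2.imwrite('pics/cd5.png',cv2.resize(a,None,fx=3.5,fy=3.5,interpolation=cv2.INTER_CUBIC))
E
```

```text
t 5.05 cradle tcp mm [-25.9   0.5  32.8] F [-1.05 -0.23  0.83]
```

View pics/cd5.png

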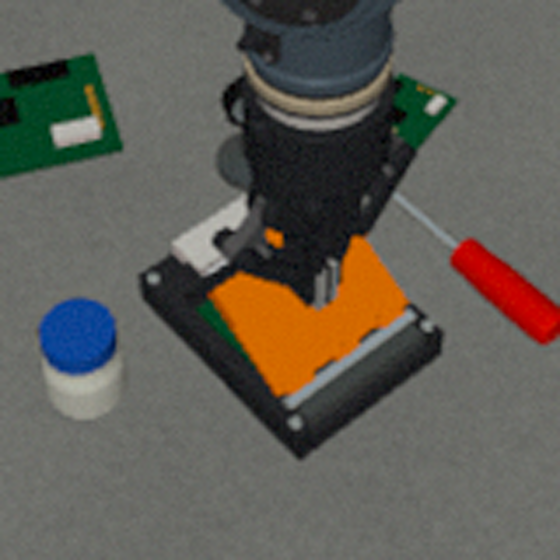

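The flap is nearly flat. I'll lower gently until the contact force builds.

>>> move_arm(
  commands=[
    {"travel": [0, 0, 0.1], "rot": [0, 0, 0], "gripper": 0},
    {"travel": [0, 0, 0.1], "rot": [0, 0, 0], "gripper": 0},
    {"travel": [0, 0, 0.1], "rot": [0, 0, 0], "gripper": 0},
    {"travel": [0, 0, 0], "rot": [0, 0, 0], "gripper": 0},
  ],
)

```text
time_s: 5.5
tcp_pos: [0.5546, 0.1111, 0.0307]
orientation: [-0.0, 0.322, 0.947, -0.0]
contact_force: [-1.9, 0.7, 1.0]
grip_width: -0.003
```

```bash
python3 - <<'E'
from h import *
s=bot.read_state(); cr(s)
E
```

```text
t 5.5 cradle tcp mm [-25.5   0.9  30.7] F [-1.92 -0.56  1.05]
```

>>> move_arm(
  commands=[
    {"travel": [0, 0, 0.1], "rot": [0, 0, 0], "gripper": 0},
    {"travel": [0, 0, 0.05], "rot": [0, 0, 0], "gripper": 0},
    {"travel": [0, 0, 0], "rot": [0, 0, 0], "gripper": 0},
  ],
)

```text
time_s: 5.8
tcp_pos: [0.555, 0.111, 0.0293]
orientation: [-0.0, 0.322, 0.947, 0.0]
contact_force: [-2.3, 1.5, 1.7]
grip_width: 0.003
```

```bash
python3 - <<'E'
from h import *
s=bot.read_state(); cr(s)
snap('side','side6')
a=cv2.imread('pics/side6.png')[230:350,260:380]; cv2.imwrite('pics/cd6.png',cv2.resize(a,None,fx=5,fy=5,interpolation=cv2.INTER_CUBIC))
from ov import draw
p=np.load('posew.npy'); draw('side6',(260,230,380,350),p[:3],0.0,0,'o6')
cr(bot.read_state())
E
```

```text
t 5.8 cradle tcp mm [-25.1   1.1  29.3] F [-2.7  -0.24  1.68]
t 5.85 cradle tcp mm [-25.1   1.1  29.3] F [-2.08 -0.3   0.07]
```

View pics/o6.png

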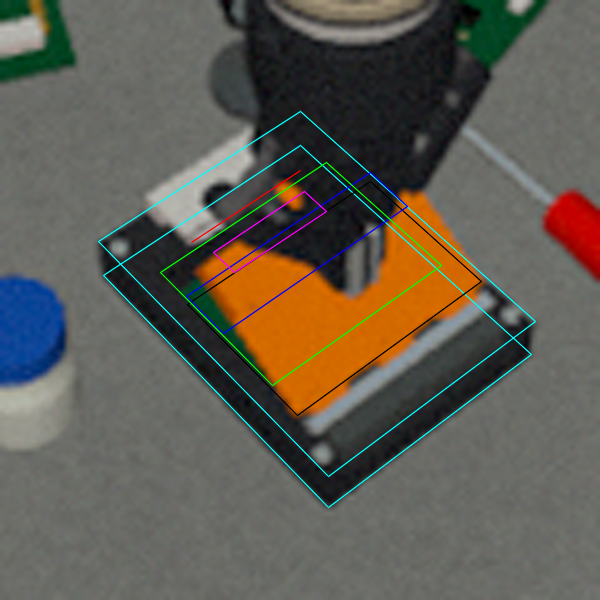

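The flap still looks raised, maybe 0.2 rad, even though the tip is at 29 mm. I'll check the wrist view and fit the angle.

```bash
python3 - <<'E'
from h import *
from ov import draw
p=np.load('posew.npy')
for i,th in enumerate((.12,.25,.4)):
    draw('side6',(260,230,380,350),p[:3],th,0,f'o6_{i}',4)
a=[cv2.imread(f'pics/o6_{i}.png')[100:400,80:400] for i in range(3)]
cv2.imwrite('pics/o6m.png',cv2.resize(np.hstack(a),(800,250)))
s=bot.read_state(); np.save('pics/w6state.npy',s,allow_pickle=True)
snap('wrist','wrist6')
E
```

```text
(no output)
```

View pics/o6m.png

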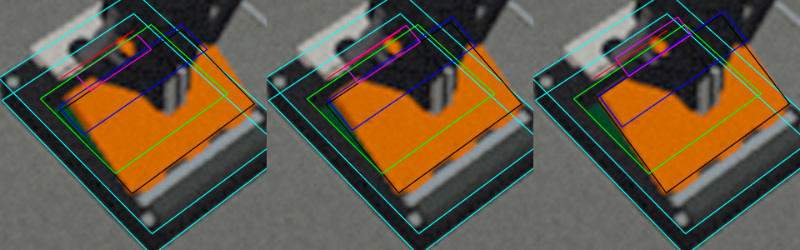

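View pics/wrist6.png

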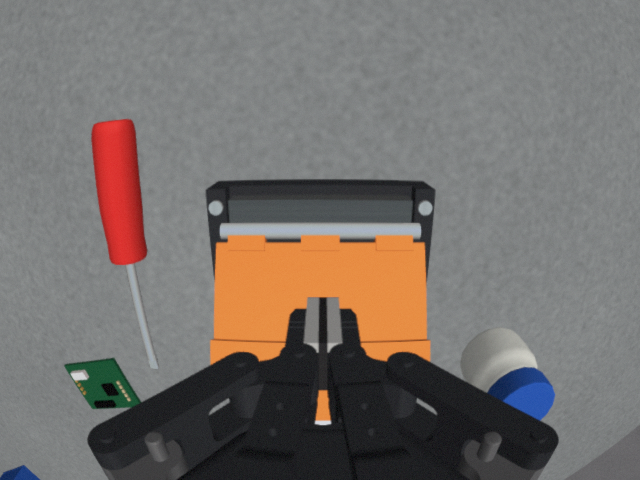

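```bash
python3 - <<'E'
from h import *
a=cv2.imread('pics/wrist6.png')[175:375,195:445]; cv2.imwrite('pics/cw6.png',cv2.resize(a,None,fx=3,fy=3,interpolation=cv2.INTER_CUBIC))
c=np.load('pics/wrist6.npy',allow_pickle=True).item(); s=np.load('pics/w6state.npy',allow_pickle=True).item(); p=np.load('posew.npy')[:3]
print('rim corners',wproj(cw(p,[[-.075,-.056,.024],[-.075,.056,.024]]),c,s).round(1).tolist())
for th in(0,.1,.2,.3,.4):
  P=[fl(.006,-.05,.002,th),fl(.006,.05,.002,th),fl(.052,-.05,.002,th),fl(.052,.05,.002,th),fl(.052,-.05,.008,th),fl(.052,.05,.008,th)]
  print(th,wproj(cw(p,P),c,s).round(1).tolist())
print('tips',wproj(cw(p,[[-.025,0,.0293],[-.014,0,.0293],[-.036,0,.0293]]),c,s).round(1).tolist())
E
```

```text
rim corners [[205.0, 189.7], [435.4, 189.5]]
0 [[217.7, 244.2], [422.8, 244.2], [227.2, 324.8], [413.6, 324.8], [224.7, 330.8], [416.1, 330.9]]
0.1 [[217.3, 244.2], [423.1, 244.1], [225.0, 329.2], [415.8, 329.3], [222.2, 334.5], [418.5, 334.6]]
0.2 [[217.0, 244.0], [423.5, 244.0], [222.5, 332.9], [418.2, 333.0], [219.5, 337.3], [421.1, 337.5]]
0.3 [[216.6, 243.7], [423.8, 243.7], [219.8, 335.9], [420.8, 336.0], [216.6, 339.3], [423.9, 339.5]]
0.4 [[216.3, 243.3], [424.1, 243.2], [217.0, 338.0], [423.5, 338.1], [213.5, 340.4], [426.8, 340.5]]
tips [[320.2, 288.9], [320.2, 307.9], [320.1, 268.8]]
```

View pics/cw6.png

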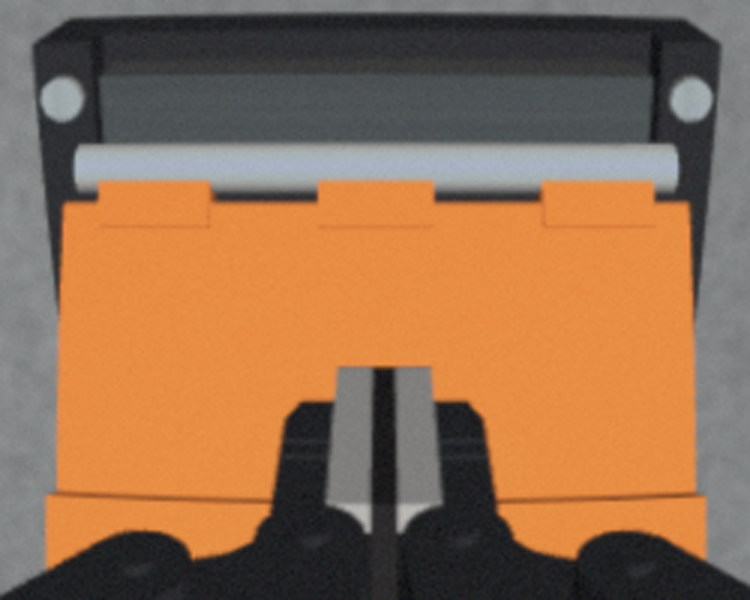

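```bash
python3 - <<'E'
from h import *
p=np.load('posew.npy')[:3]
c=np.load('pics/side6.npy',allow_pickle=True).item()
for x in(-.036,-.025,-.014):
  for z in(.029,.04,.055): print(x,z,((proj(cw(p,[[x,0.001,z]]),c)-[260,230]+.5)*5).round(0))
a=cv2.imread('pics/side6.png')[260:310,300:360]; cv2.imwrite('pics/z6.png',cv2.resize(a,None,fx=12,fy=12,interpolation=cv2.INTER_CUBIC))
snap('scene','scene6')
a=cv2.imread('pics/scene6.png')[190:310,310:430]; cv2.imwrite('pics/zs6.png',cv2.resize(a,None,fx=5,fy=5,interpolation=cv2.INTER_CUBIC))
E
```

```text
-0.036 0.029 [[369. 329.]]
-0.036 0.04 [[369. 314.]]
-0.036 0.055 [[370. 292.]]
-0.025 0.029 [[351. 313.]]
-0.025 0.04 [[351. 297.]]
-0.025 0.055 [[351. 275.]]
-0.014 0.029 [[333. 296.]]
-0.014 0.04 [[333. 280.]]
-0.014 0.055 [[334. 258.]]
```

View pics/z6.png

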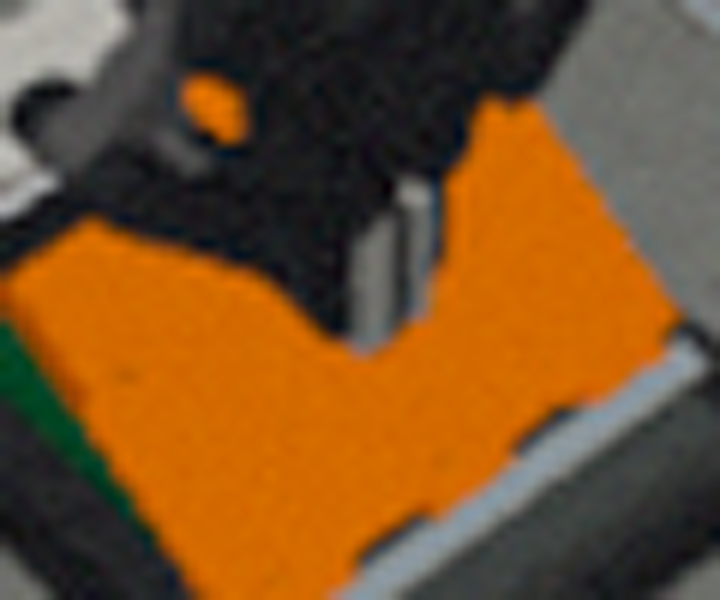

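View pics/zs6.png

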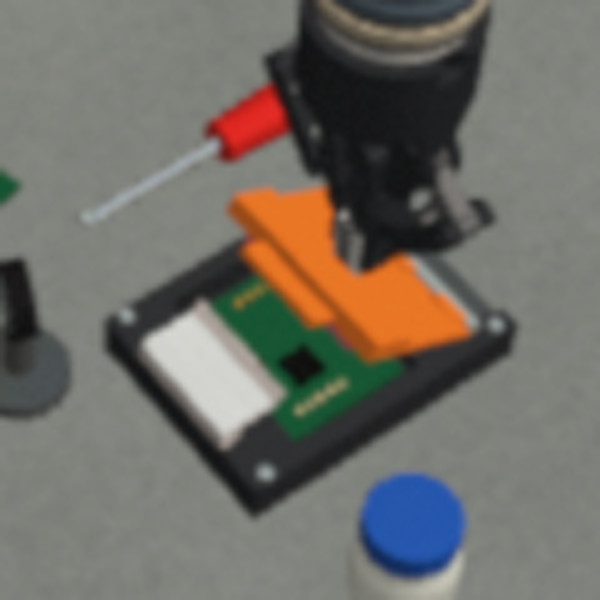

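```bash
python3 - <<'E'
from h import *
from ov import draw
p=np.load('posew.npy')
for i,th in enumerate((.2,.35,.5)):
    draw('scene6',(330,200,430,290),p[:3],th,0,f's6_{i}',4)
cv2.imwrite('pics/s6m.png',cv2.resize(np.hstack([cv2.imread(f'pics/s6_{i}.png') for i in range(3)]),(800,240)))
E
```

```text
(no output)
```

View pics/s6m.png

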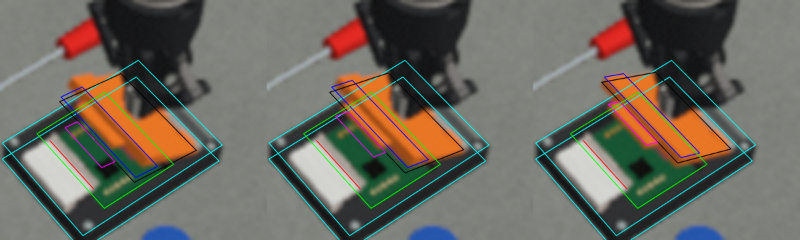

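The scene view puts the flap at about 0.5 rad. Side and wrist views agree that the real fingertips end about 25 mm above the reported TCP. The force is low and consistent with the spring, so I keep lowering along the arc using the measured tip.

>>> move_arm(
  commands=[
    {"travel": [0.1, 0, 0.4], "rot": [0, 0, 0], "gripper": 0},
    {"travel": [0.1, 0, 0.4], "rot": [0, 0, 0], "gripper": 0},
    {"travel": [0, 0, 0.4], "rot": [0, 0, 0], "gripper": 0},
    {"travel": [0, 0, 0.4], "rot": [0, 0, 0], "gripper": 0},
    {"travel": [0, 0, 0], "rot": [0, 0, 0], "gripper": 0},
  ],
)

```text
time_s: 6.45
tcp_pos: [0.554, 0.1121, 0.0129]
orientation: [0.0, 0.322, 0.947, 0.0]
contact_force: [1.2, 1.1, 1.8]
grip_width: 0.002
```

```bash
cat > look.py <<'E'
from h import *
import sys
n=sys.argv[1]; s=bot.read_state(); cr(s); np.save(f'pics/w{n}state.npy',s,allow_pickle=True)
snap('wrist','wrist'+n); snap('side','side'+n); cr(bot.read_state())
a=cv2.imread(f'pics/wrist{n}.png')[165:375,195:445]; b=cv2.imread(f'pics/side{n}.png')[230:350,260:380]
cv2.imwrite(f'pics/L{n}.png',np.hstack([cv2.resize(a,(476,400),interpolation=cv2.INTER_CUBIC),cv2.resize(b,(400,400),interpolation=cv2.INTER_CUBIC)])[:,:876])
im=cv2.imread(f'pics/L{n}.png'); cv2.imwrite(f'pics/L{n}.png',cv2.resize(im,(800,365)))
E
python3 look.py 7
```

```text
t 6.45 cradle tcp mm [-26.6   1.3  12.9] F [0.29 1.59 1.84]
t 6.55 cradle tcp mm [-27.4   0.9  12.9] F [0.87 0.33 0.66]
```

View pics/L7.png

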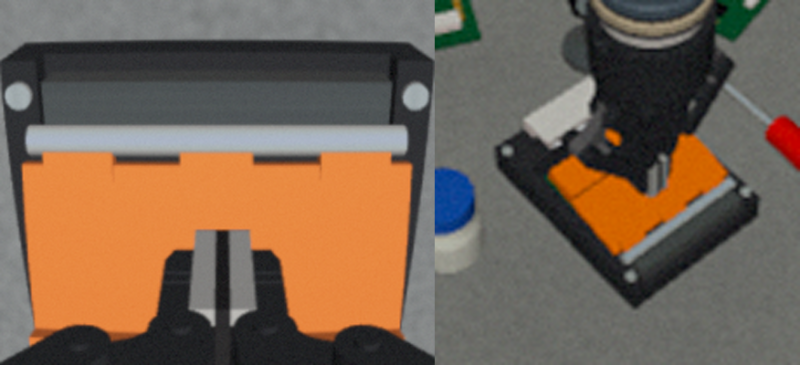

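The flap is nearly down and the slide hasn't moved. Lowering in small steps.

>>> move_arm(
  commands=[
    {"travel": [0, 0, 0.2], "rot": [0, 0, 0], "gripper": 0},
    {"travel": [0, 0, 0.2], "rot": [0, 0, 0], "gripper": 0},
    {"travel": [0, 0, 0.2], "rot": [0, 0, 0], "gripper": 0},
    {"travel": [0, 0, 0.1], "rot": [0, 0, 0], "gripper": 0},
    {"travel": [0, 0, 0], "rot": [0, 0, 0], "gripper": 0},
  ],
)

```text
time_s: 7.05
tcp_pos: [0.5538, 0.112, 0.0062]
orientation: [0.0, 0.322, 0.947, 0.0]
contact_force: [0.5, -1.1, 2.8]
grip_width: 0.0
```

```bash
python3 look.py 8
```

```text
t 7.05 cradle tcp mm [-26.8   1.2   6.2] F [ 1.05 -0.58  2.77]
t 7.15 cradle tcp mm [-27.1   1.2   6.2] F [2.4  0.15 2.34]
```

View pics/L8.png

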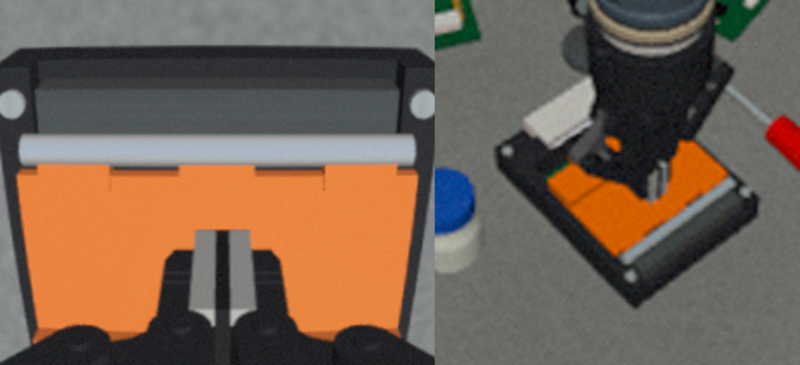

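>>> move_arm(
  commands=[
    {"travel": [0, 0, 0.1], "rot": [0, 0, 0], "gripper": 0},
    {"travel": [0, 0, 0.1], "rot": [0, 0, 0], "gripper": 0},
    {"travel": [0, 0, 0], "rot": [0, 0, 0], "gripper": 0},
  ],
)

```text
time_s: 7.45
tcp_pos: [0.5536, 0.1122, 0.0053]
orientation: [0.0, 0.322, 0.947, 0.0]
contact_force: [-0.8, -1.2, 10.1]
grip_width: 0.004
```

```bash
python3 look.py 9; python3 - <<'E'
from h import *
c=np.load('pics/wrist9.npy',allow_pickle=True).item(); s=np.load('pics/w9state.npy',allow_pickle=True).item(); p=np.load('posew.npy')[:3]
for th in(0,.06,.12,.2):
  P=[fl(.006,-.05,.002,th),fl(.006,.05,.002,th),fl(.052,-.05,.002,th),fl(.052,.05,.002,th),fl(.052,-.05,.008,th),fl(.052,.05,.008,th)]
  print(th,wproj(cw(p,P),c,s).round(1).tolist())
a=cv2.imread('pics/wrist9.png')[215:375,180:460]; cv2.imwrite('pics/cw9.png',cv2.resize(a,(784,448),interpolation=cv2.INTER_CUBIC))
E
```

```text
t 7.45 cradle tcp mm [-27.    1.2   5.3] F [ 0.14 -1.45 10.14]
t 7.55 cradle tcp mm [-27.    1.2   5.3] F [ 1.35 -1.4   9.31]
0 [[203.6, 267.2], [435.8, 267.2], [216.7, 353.8], [423.2, 354.0], [213.8, 361.1], [426.0, 361.4]]
0.06 [[203.3, 267.2], [436.0, 267.3], [215.2, 357.2], [424.7, 357.4], [212.0, 364.2], [427.7, 364.4]]
0.12 [[203.0, 267.2], [436.3, 267.3], [213.5, 360.4], [426.3, 360.6], [210.1, 366.9], [429.5, 367.2]]
0.2 [[202.7, 267.2], [436.6, 267.2], [211.1, 364.3], [428.6, 364.5], [207.5, 370.1], [432.1, 370.4]]
```

View pics/cw9.png

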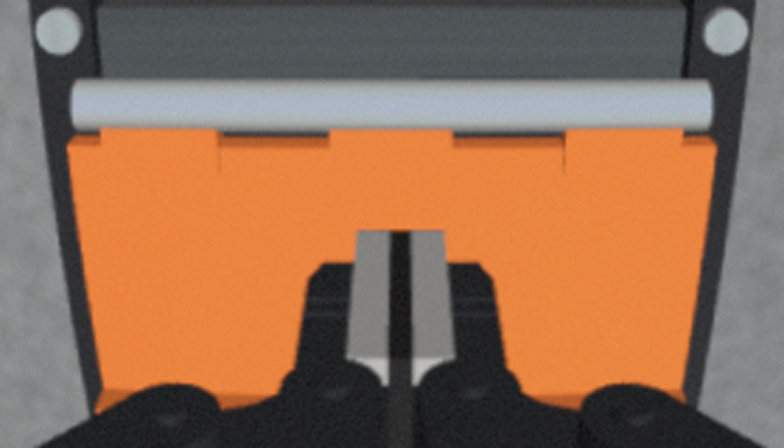

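The vertical force has risen to 10 N and the step foot is at row 354, which matches θ≈0, so the flap is flat. I'll ease off slightly and slide forward to the step.

>>> move_arm(
  commands=[
    {"travel": [-0.3, 0, -0.05], "rot": [0, 0, 0], "gripper": 0},
    {"travel": [-0.3, 0, 0], "rot": [0, 0, 0], "gripper": 0},
    {"travel": [-0.3, 0, 0], "rot": [0, 0, 0], "gripper": 0},
    {"travel": [-0.3, 0, 0], "rot": [0, 0, 0], "gripper": 0},
    {"travel": [0, 0, 0], "rot": [0, 0, 0], "gripper": 0},
  ],
)

```text
time_s: 8.05
tcp_pos: [0.5611, 0.1062, 0.0053]
orientation: [-0.002, 0.322, 0.947, 0.0]
contact_force: [-1.5, 2.8, 9.8]
grip_width: -0.001
```

```bash
python3 look.py 10
```

```text
t 8.05 cradle tcp mm [-17.4   1.1   5.3] F [-2.9   1.35  9.77]
t 8.15 cradle tcp mm [-17.4   1.1   5.3] F [-2.88  1.2   8.76]
```

View pics/L10.png

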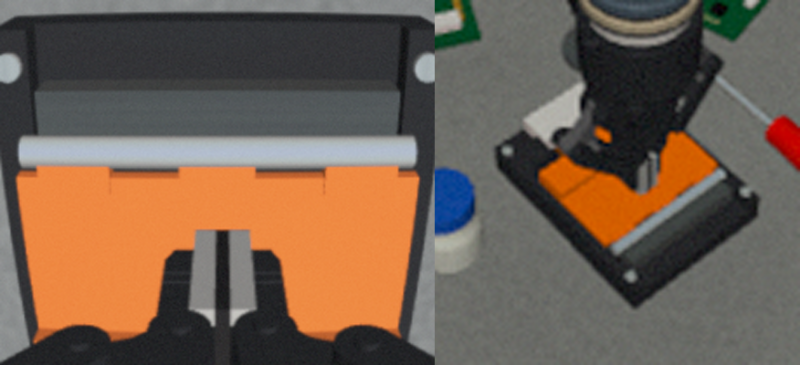

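The slide is already moving, dragged by friction while the flap is held flat. Pushing on.

>>> move_arm(
  commands=[
    {"travel": [-0.3, 0, 0], "rot": [0, 0, 0], "gripper": 0},
    {"travel": [-0.3, 0, 0], "rot": [0, 0, 0], "gripper": 0},
    {"travel": [-0.3, 0, 0], "rot": [0, 0, 0], "gripper": 0},
    {"travel": [-0.3, 0, 0], "rot": [0, 0, 0], "gripper": 0},
    {"travel": [0, 0, 0], "rot": [0, 0, 0], "gripper": 0},
  ],
)

```text
time_s: 8.65
tcp_pos: [0.5684, 0.1001, 0.0052]
orientation: [-0.004, 0.323, 0.946, 0.0]
contact_force: [-3.7, 5.5, 11.8]
grip_width: 0.001
```

```bash
python3 look.py 11
```

```text
t 8.65 cradle tcp mm [-7.9  0.6  5.2] F [-6.33  2.12 11.83]
t 8.75 cradle tcp mm [-7.9  0.7  5.2] F [-6.83  2.17 11.28]
```

View pics/L11.png

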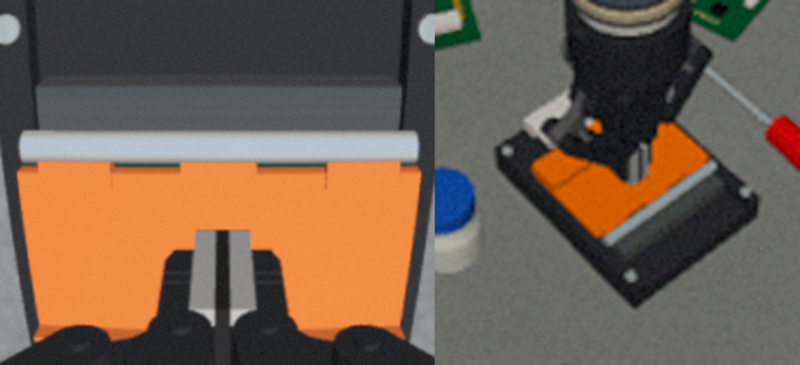

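```bash
python3 - <<'E'
from h import *
p=np.load('posew.npy')[:3]
for n in('9','11'):
  c=np.load(f'pics/wrist{n}.npy',allow_pickle=True).item(); s=np.load(f'pics/w{n}state.npy',allow_pickle=True).item()
  im=cv2.imread(f'pics/wrist{n}.png').astype(float)
  col=im[225:300,270:290].mean(1); grey=(col[:,0]>130); r=np.where(grey)[0]+225; print(n,'rod rows',r.min(),r.max(), r.mean())
  for sl in(0,.01,.014,.016,.018): print(sl,wproj(cw(p,[[-.055+sl,0,.028]]),c,s).round(1),end=' ')
  print()
E
```

```text
9 rod rows 244 260 252.0
0 [[319.4 253. ]] 0.01 [[319.5 274.9]] 0.014 [[319.5 283.3]] 0.016 [[319.5 287.5]] 0.018 [[319.5 291.6]] 
11 rod rows 241 257 249.0
0 [[320.4 207.7]] 0.01 [[320.5 231.5]] 0.014 [[320.5 240.8]] 0.016 [[320.5 245.4]] 0.018 [[320.6 249.9]]
```

The hinge rod reads row 249, giving a slide of about 17.6–18 mm, so it's at the stop. Lifting straight off.

>>> move_arm(
  commands=[
    {"travel": [0, 0, -0.3], "rot": [0, 0, 0], "gripper": 0},
    {"travel": [0, 0, -1], "rot": [0, 0, 0], "gripper": 0},
    {"travel": [0, 0, -3], "rot": [0, 0, 0], "gripper": 0},
    {"travel": [0, 0, -4], "rot": [0, 0, 0], "gripper": 0},
    {"travel": [0, 0, -4], "rot": [0, 0, 0], "gripper": 0},
    {"travel": [-2, 0, -4], "rot": [0, 0, 0], "gripper": 0},
    {"travel": [-4, 0, -3], "rot": [0, 0, 0], "gripper": 0},
    {"travel": [-4, 0, 0], "rot": [0, 0, 0], "gripper": 0},
  ],
)

```text
time_s: 9.55
tcp_pos: [0.6551, 0.0362, 0.2042]
orientation: [0.005, 0.321, 0.947, 0.001]
contact_force: [0.6, 0.6, -0.2]
grip_width: 0.002
```

```bash
python3 - <<'E'
from h import *
s=bot.read_state(); cr(s); np.save('pics/w12state.npy',s,allow_pickle=True)
snap('wrist','wrist12'); snap('scene','scene12'); snap('side','side12')
from ov import draw
p=np.load('posew.npy'); draw('side12',(260,230,380,350),p[:3],0.02,.018,'o12',4)
a=cv2.imread('pics/o12.png'); b=cv2.imread('pics/wrist12.png'); cv2.imwrite('pics/L12.png',np.hstack([cv2.resize(b,(493,370)),cv2.resize(a,(300,300))[0:300].copy() if 0 else cv2.copyMakeBorder(cv2.resize(a,(300,300)),0,70,0,0,0)]))
E
```

```text
t 9.55 cradle tcp mm [ 99.8   2.8 204.2] F [ 0.12  0.83 -0.19]
```

View pics/L12.png

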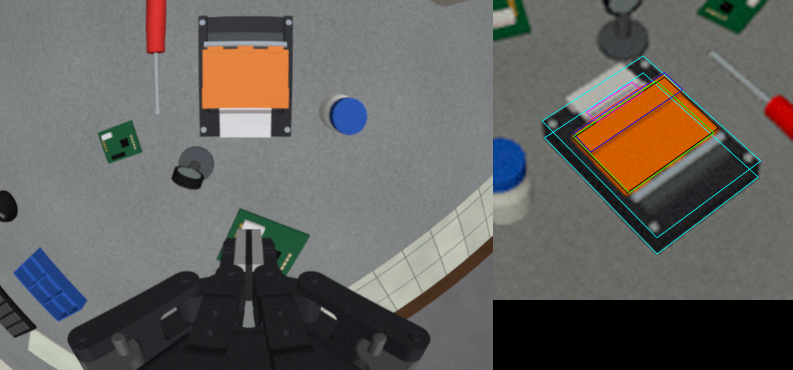

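```bash
python3 - <<'E'
from h import *
p=np.load('posew.npy')[:3]; c=np.load('pics/wrist12.npy',allow_pickle=True).item(); s=np.load('pics/w12state.npy',allow_pickle=True).item()
im=cv2.imread('pics/wrist12.png'); a=im[10:190,240:400]; cv2.imwrite('pics/c12.png',cv2.resize(a,None,fx=3.3,fy=3.3,interpolation=cv2.INTER_CUBIC))
f=lambda P:((wproj(cw(p,P),c,s)+.4-[240,10])*3.3).round(0).tolist()
print('lip corners',f([[.075,-.056,.024],[.075,.056,.024]]))
for sl in(.012,.014,.018): print(sl,'rod',f([[-.055+sl,0,.028]]),'panel near',f([fl(.006,-.05,.002,0,sl)]),'bar far corners',f([fl(.076,-.05,.008,0,sl),fl(.076,.05,.008,0,sl)]), 'th .06',f([fl(.076,-.05,.008,.06,sl)]))
E
```

```text
lip corners [[66.0, 553.0], [455.0, 553.0]]
0.012 rod [[260.0, 135.0]] panel near [[76.0, 160.0]] bar far corners [[75.0, 410.0], [444.0, 409.0]] th .06 [[73.0, 409.0]]
0.014 rod [[260.0, 142.0]] panel near [[76.0, 167.0]] bar far corners [[76.0, 417.0], [444.0, 416.0]] th .06 [[73.0, 416.0]]
0.018 rod [[260.0, 156.0]] panel near [[76.0, 181.0]] bar far corners [[76.0, 432.0], [444.0, 431.0]] th .06 [[73.0, 431.0]]
```

View pics/c12.png

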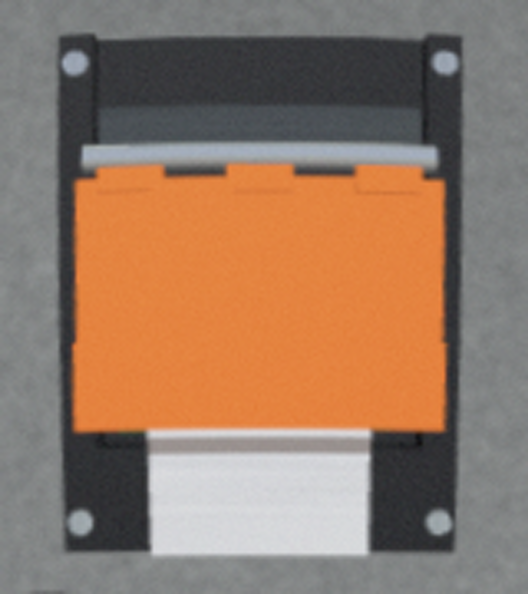

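The rod is at row 156 and the bar's far edge at row 432 in this crop; both match 18 mm. The flap is flat and the arm is clear, so I'm handing in.

```bash
python3 -c "
from station import bot
s=bot.read_state(); print(s['time_s'],abs(s['qd']).max(),s['contact_force']); print(bot.sign_off())"
```

```text
9.7 0.08579690820992417 [-0.73856879  0.96091633  0.16444864]
the job is handed in; nothing more can be done
None
```

I folded the flap flat with the shut fingertips on its outer face, pushed it along under light downward pressure, lifted off and handed in at 9.7 s. The flap stayed shut on its own after I let go; `sign_off()` reported no verdict.

**Final state:** The last wrist picture puts the slide at about 18 mm, with the hinge rod and the bar's far edge both on their predicted rows. The flap lies flat in the wrist and side views. Contact force was back to noise level, under about 1 N. The jar, lens and screwdriver looked undisturbed, though I did not measure their positions. The board is hidden under the shut flap, so I could not check it.

**What disagreed:**
- **Fingertips:** They ended about 25 mm higher than the reported TCP implied, in both the side and wrist views. At the reported 29 mm height the flap was still at about 0.5 rad, so I continued down using camera and force feedback.
- **Slide:** Friction from the downward press (about 10 N) began moving it before the fingertip reached the step. It ended at its stop with about 7 N of push.
- **Refused calls:** Two early move calls were rejected, apparently because `gripper` was missing from the rows. I resent them with it included.

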